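# Clamp a check valve in the leak-test jig to the first click, then turn on the test gas

## Task

Get the check valve ready for its leak test: swing the blue bridge of the clamping jig home over the valve into its keeper, and pull the clamp screw's torque handle clockwise (seen from above) until it clicks, stopping at that first click so that the valve is not over-tightened. Only then open the test gas fully, with the yellow lever in line with its pipe, and leave the valve standing in its nest and the other things on the bench where they are.

Things in the scene. Friction and masses are not known exactly. Their poses are not given: they have to be found in the camera images.
- jig: leak-test clamping jig, fixed to the bench: aluminium base plate 290 x 295 x 16 mm. Origin on the plate's underside (3 mm above the bench, on a mat), straight below the nest cup's centre. +x points from the nest to the bridge's pivot post (115 mm away), y to the left of that, z up. Its place and yaw vary (yaw within 0.25 rad of the bench's axes).
- nest (a point): centre of the floor of the steel nest cup (inner diameter 44 mm, rim 16 mm above this point), 20 mm above the jig's origin, where the valve stands
- valve: the valve under test, loose: steel in-line check valve 92 mm tall, hexagon body 41 mm across flats, round 34 mm ends, green band, 0.3 to 0.6 kg; origin at the centre of its lower end, z up along it. It already stands upright in the nest cup.
- bridge (a joint): angle of the blue swing bridge, a bar 38 mm wide, 28 mm thick (top 160 mm above the jig's origin) on the upright pivot post. 0 = home: it points from the post to the jig's -x over the valve, against the keeper. Positive = open, anticlockwise from above (towards the jig's -y), up to 1.4 rad; starts at 0.55 to 1.0. Friction 0.35 N m; it stays where it is left.
- keeper (a point): middle of the dark steel C-shaped keeper that the bridge closes into, 63 mm from the nest centre to the jig's -x, at its top (173 mm above the jig's origin): 26 mm long along the bridge; its upright stands on the jig's +y side of the bridge, its lip lies over the bar
- bridge_pivot (a point): point on the vertical axis of the bridge's pivot post, at the height of the middle of the bridge's red knob
- bridge_knob (a point): middle of the gripping length of the red upright knob at the free end of the bridge: round, 24 mm diameter, 44 mm tall, standing on the bar's top; 222 mm from the pivot axis, 24 mm above the bar's top
- spindle (a joint): angle of the clamp screw in the bridge, 115 mm from the pivot axis, above the nest when home. Grows clockwise seen from above, which tightens it and lowers its black rubber foot (2.55 mm per rad) to the valve's top. Starts loose at 0 to 0.4. Turning takes 0.15 N m at 0 and 1 N m more per rad; it stays where it is left. It clicks at about 1.1; beyond 1.28 it is over-tightened.
- screw_axis (a point): point on the vertical axis of the clamp screw, at the height of the torque handle's centre line (191 mm above the jig's origin, 2.55 mm lower per rad of the screw)
- clutch (a joint): angle by which the preset torque handle has given way against the screw. Below 1.25 N m it is 0: handle and screw turn as one. At 1.25 N m it clicks: resistance drops to about 0.4 N m and the handle alone swings on clockwise to a hard stop at 0.14 rad, past which pulling turns the screw further and over-tightens it. Let go, it springs back to 0.
- handle_grip (a point): centre of the torque handle's black rubber grip, 140 mm from the screw axis: a level bar, 28 mm diameter, 82 mm long, pointing out from the screw axis, free all round (23 mm steel tube further in). With bridge home and screw at 0 it points 2.25 to 2.65 rad (varies) anticlockwise from the jig's +x; it turns clockwise by screw plus clutch angle, and with the bridge.
- gas (a joint): angle of the yellow lever of the test-gas ball valve on the jig's plate, turning about a vertical axis. 0 = shut: the lever points to the jig's -x, across the pipe. 1.571 = fully open, at its stop: turned anticlockwise seen from above, it points to the jig's -y, in line with the pipe. It turns with 0.15 N m of friction and stays where it is left. It starts at 0 to 0.12.
- gas_pivot (a point): point on the gas lever's vertical axis, at the lever's mid height (75 mm above the jig's origin); 30 mm along the jig's +x and 150 mm along its -y from the nest centre
- gas_grip (a point): point to hold or push on the gas lever, 82 mm from its axis: the yellow grip is 17 mm wide, 12 mm thick and runs from 36 to 114 mm from the axis; its underside is 69 mm above the jig's origin
- spare_valve: brass check valve of the same shape standing on the mat left of the jig: leave alone (origin at its foot)
- blank_plug: brass hexagon blanking plug, 30 mm across flats, 30 mm tall, on the jig's base plate: leave alone
- wrench: 190 mm open-end wrench lying on the mat: leave alone
- screwdriver: 200 mm red screwdriver lying on the mat: leave alone
- spray: white spray bottle, 60 mm diameter, 170 mm tall, yellow label, red cap: leave alone
- grease: grease jar, 64 mm diameter, 70 mm tall, black lid, on the mat right of the jig: leave alone
- bin: blue plastic bin 160 x 110 x 65 mm with two loose fittings in it, right of the mat: leave alone
Things that resemble listed ones, but are neither listed nor needed, are in the scene too. Of the things like the valve, leave any that is purple; of the rest the smaller one is meant.

How it is judged:
On the way, in this order (a step that is already met when the one before it is completed fails the run):
1. the bridge is swung home into its keeper over the valve (value of joint bridge below 0.04 rad), for 0.2 s.
2. the torque handle clicks (gives way by more than 0.06 rad) with the bridge home (value of joint bridge below 0.04 rad and value of joint clutch above 0.06 rad and value of joint spindle above 1 rad), for 0.02 s.
3. the test gas is opened fully, with the clamp tight and the torque handle let go (value of joint bridge below 0.04 rad and value of joint spindle between 1 and 1.28 rad and value of joint clutch below 0.03 rad and value of joint gas above 1.47 rad), for 0.2 s.
At the end, for the whole second after the job is handed in: Bridge home (within 0.04 rad), clamp screw tightened to the click and no further (1.0 to 1.28 rad), torque handle let go and sprung back (under 0.03 rad), gas lever open (over 1.47 rad), valve still, upright (0.06 rad) and within 6 mm of its nest's centre (all of step 3 and horizontal distance between valve and nest below 0.006 m and angle between valve's own z axis and vertical below 0.06 rad and linear speed of valve below 0.02 m/s); the robot touches nothing.
It fails at once if the clamp is over-tightened by pulling on past the click (screw beyond 1.28 rad) (value of joint spindle above 1.28 rad).
It fails at once if the clamp is tightened while the bridge is not home (value of joint spindle above 0.9 rad and value of joint bridge above 0.15 rad).
It fails at once if the gas is opened before the clamp has been tightened (value of joint gas above 0.4 rad and value of joint spindle below 1 rad).
It fails at once if the valve is knocked over or out of its nest (angle between valve's own z axis and vertical above 0.2 rad or distance of valve from where it was at the start of the episode above 0.012 m).
It fails at once if another thing on the bench is disturbed (spare valve, plug, wrench, screwdriver, spray, grease or bin moved more than 25 mm) (distance of any of spare_valve, blank_plug, wrench, screwdriver, spray, grease, bin from where it was at the start of the episode above 0.025 m).
It also fails if it takes over 72 s, if anything falls off the work surface, if the arm or the gripper's body presses on something with over 40 N, if the wrist force passes 120 N, or if a joint passes its speed limit or range.

## Robot

A 6-joint arm with a two-finger parallel gripper is mounted at the origin on the work surface. World frame = base frame: x ahead of the robot, y to its left, z up, the work surface at z = 0. Lengths are in m, angles in rad, forces in N, time in s.
With the tool pointing down it reaches from about 0.3 to 0.875 m from the base axis. Payload 6.4 kg.
Tool frame: the origin (TCP) lies between the finger pads; the fingertips stand ctrl.tip_reach ahead of it and the grasp point (between the pads) lies 11 mm behind it (ctrl.tip_reach is the distance from the TCP to the fingertips, in m); z points along the fingers, x is the direction in which the jaws open and shut, and the axes are right-handed (so a half turn about z gives the same grasp; the last joint's range is limited). The gripper opens to 85 mm and grips with 20 to 120 N. Pads are 22 mm wide; open, the fingers measure 114 mm over their backs; the gripper's body (76 mm by 85 mm) begins 54 mm behind the grasp point. The pads swing forward as they close: fully open they stand 13 mm farther back than shut.
Start: joints at [-1.538, 0.181, 1.607, -0, 1.354, -0.206], TCP at [0.136, -0.559, 0.239] pointing down, gripper open.
Joint ranges: [-2.99, 2.99], [-0.89, 2.07], [0.3, 2.58], [-1.14, 4.28], [0, 2.63], [-3.12, 3.12]. Speed limits (rad/s): [2.57, 2.57, 3.01, 3.14, 3.14, 3.14].

## Interface

Orientations are given as a unit quaternion [w, x, y, z].
In Python, from bench import telemetry, viewer, ticket, nets, ctrl gives the robot as it stands.
- The arm moves only by the tool step_arm, never from a script. Its argument "plan" is a list of rows, each a list of 2 entries, a list of its own where there are three numbers: the shift along the tool's x, y, z in m, then the turn, a rotation vector about the tool's x, y, z in degrees. A call has 1 to 5 rows; each row is the pose to reach, as a shift and turn from the pose commanded when the call began, along the tool's axes at that moment; what a row does not reach only later rows make up. A row lasts 1/10 s, in which the tool goes at most 50 mm and 8.59 degrees, less where a joint would pass 70% of its speed; a pose out of reach is approached as far as the arm can. A call with a gripper value outside its range is refused whole. "fingers" is the opening in per cent of the stroke, from 0 (shut) to 100 (fully open), set as the call begins (left out, the last holds). The fingers move at their own pace and stop on an object; the grip force is fixed at half the most. Time passes only in rows, so rows that repeat a pose let the fingers close. It gives the time, the measured TCP pose, the force and the opening at its end, in the units of the state.
- telemetry.get_obs(): the state, without advancing time (a new reading comes with each control period).
- viewer.camera(name): name is "scene" or "side" or "wrist"; returns the picture (400x640x3 uint8, red, green, blue); there is no depth.
- viewer.get_calibration(name): a dict with "K" (3x3 intrinsics, pixels), "origin" and "orientation" of the camera in the world. Camera axes: x right, y up, looking along -z (the intrinsics and any distortion apply to the point x, -y, -z); pixel columns grow to the right and rows downward; lengths in m; the calibration is good to about 2 mm. A picture is of the moment at which its call begins: read the wrist's pose just before it. get_calibration takes no time and is no camera call; for the wrist camera it gives the pose at the moment of the call.
- ticket.hand_in(): hands the job in, once; it reports no verdict.
Trained networks look in the newest picture that a camera, given by its name, has taken for a name from the list of things; names that differ only in an ending like _2 or _b are one class to them, and where a whole thing is asked for, a point or a joint stands for the part that bears it (a point fixed in the world has none). Each returns a list of dicts, best first, with "score" (0 to 1); they miss things now and then, are a little off and sometimes report something else, mostly with a low value. They report only what shows in the picture. A call takes as long as a camera call. They do not tell look-alikes from the thing itself.
- nets.boxes_of(thing, camera): "extent" ([left, top, right, bottom] in pixels, round what is visible of it).
The state is a dict: "time_s": time; "q": joint angles; "dq": joint speeds; "joint_efforts": joint torques, N m; "eef_pos": TCP position; "eef_rot": TCP orientation; "wrist_force": force on the tool from outside, world axes, zero at the start; "torque": the same for the moment, N m; "opening": opening from 0.0 (shut) to 1.0 (fully open).
Only numpy, scipy, OpenCV 4.12 (cv2) and the standard library are available. Lean on these libraries where they do the work, as an engineer would, in place of code of your own. Each camera call takes 0.05 s, during which the arm holds its last target.

## Working session

There is one attempt and no reset: what is moved stays moved. The work goes in short steps, Python scripts to look and compute and a tool call to move; the robot and the scene stay as the last step left them, time stands still between calls to the robot, and variables do not carry over. Pictures are saved under pics/ and viewed, and the job is handed in when it is done.

Besides the shell and the picture viewer there is one more tool, called after "Call:" by a JSON object that holds its "method" and its "body", one argument or row to a line. step_arm: Moves the arm, as the interface text tells. Its arguments: {"type":"object","properties":{"plan":{"type":"array"},"fingers":{"type":"number"}},"required":["plan"]}

```bash
ls; mkdir -p pics
cat > look.py <<'E'
import sys,cv2
from bench import telemetry, viewer, ticket, nets, ctrl
def shot(cam,name):
    im=viewer.camera(cam); cv2.imwrite('pics/%s.png'%name,im[:,:,::-1]); return im
E
python3 - <<'E'
from look import *
import numpy as np
np.set_printoptions(precision=4,suppress=True)
for c in ['scene','side','wrist']:
    shot(c,c+'0'); print(c,viewer.get_calibration(c))
print(telemetry.get_obs(), ctrl.tip_reach)
E
```

```text
pics
scene {'K': array([[512.0693,   0.    , 307.0748],
       [  0.    , 512.0693, 205.2051],
       [  0.    ,   0.    ,   1.    ]]), 'origin': array([1.4245, 0.9785, 0.9873]), 'orientation': array([0.2989, 0.1557, 0.4589, 0.8221])}
side {'K': array([[414.2457,   0.    , 327.8493],
       [  0.    , 414.2457, 195.6671],
       [  0.    ,   0.    ,   1.    ]]), 'origin': array([ 0.1516, -0.9131,  1.0017]), 'orientation': array([ 0.8917,  0.3854, -0.0998, -0.2154])}
wrist {'K': array([[352.7785,   0.    , 324.1025],
       [  0.    , 352.7785, 202.9516],
       [  0.    ,   0.    ,   1.    ]]), 'origin': array([ 0.2136, -0.5405,  0.3735]), 'orientation': array([ 0.7766, -0.1239,  0.0982, -0.6099])}
{'time_s': 0.15, 'q': array([-1.5383,  0.1814,  1.6078,  0.    ,  1.3538, -0.2063]), 'dq': array([ 0.001 , -0.0017, -0.0022, -0.0004, -0.0004, -0.0007]), 'joint_efforts': array([  0.0007, -44.5262, -35.1692,  -0.0004,   0.0059,   0.    ]), 'eef_pos': array([ 0.136 , -0.5583,  0.2386]), 'eef_rot': array([-0.0005,  0.7863, -0.6178, -0.0004]), 'wrist_force': array([-0.3542, -0.0128,  0.0303]), 'torque': array([-0.0209, -0.0315,  0.0245]), 'opening': 0.9982757288026126} 0.008
```

View pics/scene0.png

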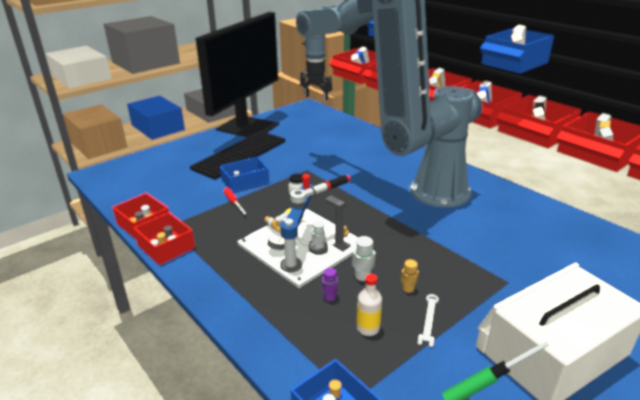

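View pics/side0.png

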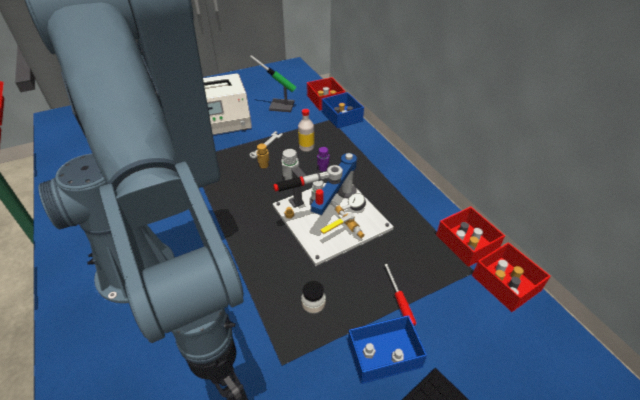

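View pics/wrist0.png

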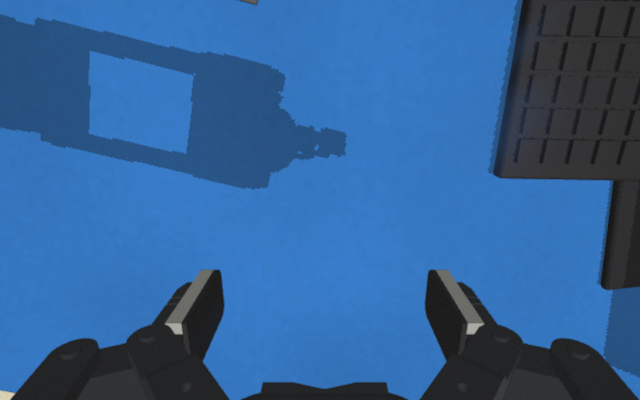

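Run:
```python
from look import *
import numpy as np
for c in ['scene','side']:
  for t in ['valve','bridge_knob','keeper','handle_grip','gas_grip','jig','spindle','bridge','spare_valve','gas']:
    print(c,t,[(np.round(d['extent']).astype(int).tolist(),round(d['score'],2)) for d in nets.boxes_of(t,c)[:3]])
```

```text
scene valve [([312, 223, 324, 249], 0.65), ([354, 236, 376, 281], 0.61)]
scene bridge_knob [([281, 177, 350, 239], 0.76), ([275, 212, 292, 224], 0.23)]
scene keeper [([239, 175, 358, 287], 0.93)]
scene handle_grip [([312, 175, 351, 194], 0.6)]
scene gas_grip []
scene jig [([224, 189, 238, 206], 0.55), ([358, 273, 386, 334], 0.26)]
scene spindle [([291, 176, 347, 206], 0.72)]
scene bridge [([281, 176, 351, 242], 0.95)]
scene spare_valve [([400, 261, 421, 291], 0.61)]
scene gas [([291, 173, 352, 206], 0.41)]
side valve [([315, 145, 328, 169], 0.79), ([285, 147, 297, 177], 0.75), ([315, 180, 327, 197], 0.5)]
side bridge_knob [([273, 152, 356, 214], 0.72)]
side keeper [([271, 153, 396, 264], 0.85)]
side handle_grip [([274, 175, 322, 189], 0.89)]
side gas_grip [([321, 211, 354, 232], 0.47)]
side jig [([276, 152, 390, 263], 0.97)]
side spindle [([277, 164, 340, 192], 0.62)]
side bridge [([277, 155, 354, 216], 0.6)]
side spare_valve [([255, 146, 271, 167], 0.51)]
side gas [([320, 214, 355, 236], 0.6), ([271, 152, 394, 266], 0.55)]
```

Run:
```python
import cv2
a=cv2.imread('pics/scene0.png')[165:300,220:400]; cv2.imwrite('pics/sc_c.png',cv2.resize(a,None,fx=4.4,fy=4.4,interpolation=cv2.INTER_CUBIC))
a=cv2.imread('pics/side0.png')[135:270,255:415]; cv2.imwrite('pics/si_c.png',cv2.resize(a,None,fx=4.4,fy=4.4,interpolation=cv2.INTER_CUBIC))
```

```text
(no output)
```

View pics/sc_c.png

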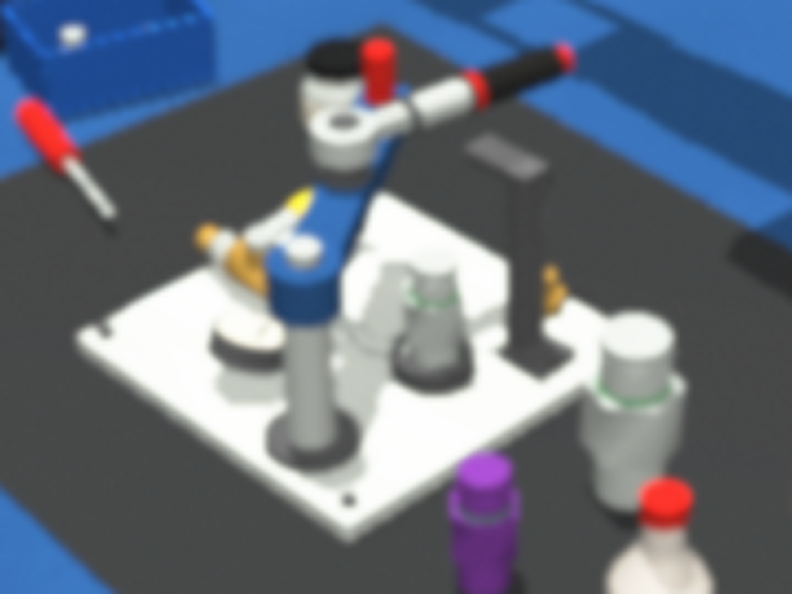

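View pics/si_c.png

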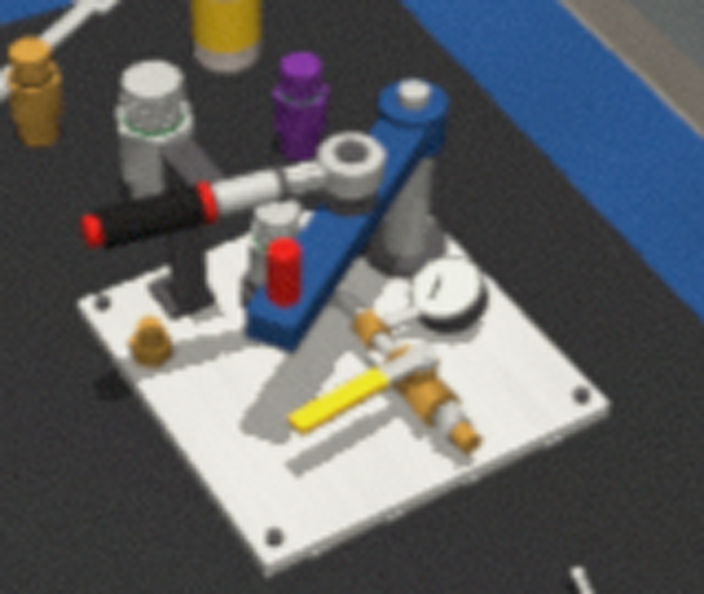

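```bash
cat > geo.py <<'E'
import numpy as np
from scipy.optimize import least_squares
from scipy.spatial.transform import Rotation as R
def quat(q): return R.from_quat([q[1],q[2],q[3],q[0]])
def proj(cal,P):
    P=np.atleast_2d(P); pc=quat(cal['orientation']).inv().apply(P-cal['origin'])
    p=np.stack([pc[:,0],-pc[:,1],-pc[:,2]],1)
    uv=(cal['K']@p.T).T; return uv[:,:2]/uv[:,2:]
def tri(obs):
    f=lambda X: np.concatenate([proj(c,X)[0]-p for c,p in obs])
    r=least_squares(f,[.5,-.1,.1]); return r.x,np.abs(r.fun).max()
def model(v):
    jx,jy,yaw,b,h,g=v[:6]   # h: handle world-in-jig angle (absolute in jig frame with bridge at b)
    c=lambda a:np.array([np.cos(a),np.sin(a),0])
    e=np.array([0,0,1.])
    d={}
    piv=0.115*c(0); bd=c(np.pi+b)
    d['pivtop']=piv+.160*e
    d['knob']=piv+.222*bd+.184*e
    d['knobbase']=piv+.222*bd+.160*e
    d['knobtop']=piv+.222*bd+.206*e
    scr=piv+.115*bd
    d['screw']=scr+.191*e
    d['screwtop']=scr+.203*e
    d['grip']=scr+.140*c(h)+.1905*e
    d['gripin']=scr+.099*c(h)+.1905*e
    d['gripout']=scr+.181*c(h)+.1905*e
    d['keeper']=-.063*c(0)+.173*e
    d['nest']=.020*e
    d['vtop']=.112*e
    gp=np.array([.03,-.15,.075]); d['gaspiv']=gp
    gd=c(np.pi+g); d['gasgrip']=gp+.082*gd; d['gastip']=gp+.114*gd+.006*e
    Rz=R.from_euler('z',yaw)
    return {k:Rz.apply(x)+[jx,jy,.003] for k,x in d.items()}
E
python3 - <<'E'
from geo import *; from look import *
np.set_printoptions(precision=4,suppress=True)
S=viewer.get_calibration('scene');D=viewer.get_calibration('side')
s=lambda x,y:np.array([x/4.4+220,y/4.4+165]); d=lambda x,y:np.array([x/4.4+255,y/4.4+135])
sc={'knobtop':s(379,47),'screwtop':s(345,122),'gripin':s(479,89),'gripout':s(562,57),'keeper':s(507,155),'pivtop':s(304,255)}
sd={'knobtop':d(285,247),'knobbase':d(283,298),'screwtop':d(352,152),'gripin':d(205,203),'gripout':d(96,231),'pivtop':d(414,102),'gastip':d(299,420)}
for k in sc:
    if k in sd: print(k,*tri([(S,sc[k]),(D,sd[k])]))
def f(v):
    m=model(v); return np.concatenate([proj(S,m[k])[0]-p for k,p in sc.items()]+[proj(D,m[k])[0]-p for k,p in sd.items()])
r=least_squares(f,[.5,-.1,0,.8,2.5,0.05],loss='soft_l1'); print(r.x, f(r.x).reshape(-1,2))
for k,x in model(r.x).items(): print(k,x)
np.save('v.npy',r.x)
E
```

```text
knobtop [ 0.5379 -0.1344  0.2069] 1.1058622403700724
screwtop [ 0.6217 -0.0682  0.2066] 1.1411078010130495
gripin [ 0.5134 -0.0572  0.1951] 1.9281278728585107
gripout [ 0.438  -0.0513  0.1955] 1.6770010851540746
pivtop [ 0.7105 -0.0004  0.1716] 1.205995948237728
[ 0.5947 -0.001   0.048   0.6336  3.0015  0.2581] [[-1.139  -0.5539]
 [-0.6816  0.2241]
 [-4.2849  1.6393]
 [-2.1573  1.3264]
 [-1.2918 -0.4642]
 [ 0.3589  3.2432]
 [-1.0617 -0.476 ]
 [-0.5576 -0.4051]
 [-1.6185  0.0327]
 [ 0.9519 -0.5648]
 [-0.8292 -0.1844]
 [-2.3004  1.1547]
 [-1.0333  2.7286]]
pivtop [0.7096 0.0046 0.163 ]
knob [ 0.5372 -0.1353  0.187 ]
knobbase [ 0.5372 -0.1353  0.163 ]
knobtop [ 0.5372 -0.1353  0.209 ]
screw [ 0.6203 -0.0679  0.194 ]
screwtop [ 0.6203 -0.0679  0.206 ]
grip [ 0.4809 -0.055   0.1935]
gripin [ 0.5217 -0.0588  0.1935]
gripout [ 0.4401 -0.0513  0.1935]
keeper [ 0.5318 -0.004   0.176 ]
nest [ 0.5947 -0.001   0.023 ]
vtop [ 0.5947 -0.001   0.115 ]
gaspiv [ 0.6319 -0.1494  0.078 ]
gasgrip [ 0.5537 -0.1741  0.078 ]
gastip [ 0.5232 -0.1837  0.084 ]
```

```bash
cat > to.py <<'E'
# usage: to.py x y z yawdeg   (tool pointing down; yaw = direction of tool x in world); prints shift & rotvec in tool frame from measured pose
import sys; from geo import *; from look import telemetry
def go(x,y,z,yaw,quiet=False):
    o=telemetry.get_obs(); Rc=quat(o['eef_rot']); 
    cx=np.array([np.cos(yaw),np.sin(yaw),0]); cz=np.array([0,0,-1.]); Rt=R.from_matrix(np.stack([cx,np.cross(cz,cx),cz],1))
    s=Rc.inv().apply(np.array([x,y,z])-o['eef_pos']); rv=(Rc.inv()*Rt).as_rotvec(degrees=True)
    print('shift mm',np.round(s*1000,1),'turn',np.round(rv,1),'dist',round(np.linalg.norm(s)*1000), 'F',np.round(o['wrist_force'],1),'t',o['time_s'],'pos',np.round(o['eef_pos'],4),'open',round(o['opening'],3))
if __name__=='__main__': a=list(map(float,sys.argv[1:])); go(a[0],a[1],a[2],np.radians(a[3]))
E
python3 to.py .44 -.1 .4 -87
```

```text
shift mm [-373.8 -403.8 -160.7] turn [ 0.  -0.  10.7] dist 573 F [ 0.2  0.6 -0.4] t 1.15 pos [ 0.136  -0.5587  0.2393] open 0.996
```

Call:
{"method": "step_arm", "body": {
  "plan": [
    [[-0.13,-0.14,-0.09],[0,0,5]],
    [[-0.13,-0.14,-0.09],[0,0,5]],
    [[-0.13,-0.14,-0.09],[0,0,5]],
    [[-0.13,-0.14,-0.09],[0,0,5]],
    [[-0.17,-0.18,-0.11],[0,0,10]]
  ],
  "fingers": 0
}}

```text
time_s: 1.65
eef_pos: [0.261, -0.3665, 0.3433]
eef_rot: [0.0, 0.729, -0.685, 0.001]
wrist_force: [1.1, -0.7, 0.5]
opening: 0.14
```

```bash
python3 to.py .44 -.1 .4 -87
```

```text
shift mm [-254.8 -195.3  -56.9] turn [-0.  -0.1  0.6] dist 326 F [ 1.1 -0.7  0.5] t 1.65 pos [ 0.261  -0.3665  0.3433] open 0.14
```

Call:
{"method": "step_arm", "body": {
  "plan": [
    [[-0.255,-0.195,-0.057],[0,0,0]],
    [[-0.255,-0.195,-0.057],[0,0,0]],
    [[-0.255,-0.195,-0.057],[0,0,0]],
    [[-0.255,-0.195,-0.057],[0,0,0]],
    [[-0.255,-0.195,-0.057],[0,0,0]]
  ]
}}

```text
time_s: 2.15
eef_pos: [0.3976, -0.1612, 0.3864]
eef_rot: [-0.0, 0.729, -0.684, 0.001]
wrist_force: [1.0, -0.2, 0.3]
opening: 0.002
```

Call:
{"method": "step_arm", "body": {
  "plan": [
    [[-0.02,-0.015,-0.005],[0,0,0]],
    [[-0.04,-0.03,-0.008],[0,0,0]],
    [[-0.04,-0.03,-0.008],[0,0,0]]
  ]
}}

```text
time_s: 2.45
eef_pos: [0.4255, -0.119, 0.3943]
eef_rot: [-0.001, 0.731, -0.683, 0.001]
wrist_force: [-0.7, -0.9, 0.8]
opening: -0.003
```

```bash
python3 - <<'E'
from geo import *; from look import *
import pickle
c=viewer.get_calibration('wrist'); im=shot('wrist','w1'); pickle.dump(c,open('w1.pkl','wb'))
print(c['origin'],quat(c['orientation']).apply([0,0,-1]))
for t in ['valve','bridge_knob','keeper','handle_grip','gas_grip','spindle','bridge','gas','jig']:
    print(t,[(np.round(d['extent']).astype(int).tolist(),round(d['score'],2)) for d in nets.boxes_of(t,'wrist')[:3]])
m=model(np.load('v.npy'))
for k in m: print(k,np.round(proj(c,m[k])[0]))
E
python3 to.py .44 -.1 .4 -87
```

```text
[ 0.50491303 -0.11463213  0.5293197 ] [-0.31039217 -0.02123357 -0.95037142]
valve [([213, 0, 257, 25], 0.8), ([34, 0, 138, 45], 0.56), ([168, 0, 414, 165], 0.21)]
bridge_knob [([241, 0, 378, 166], 0.64)]
keeper [([173, 0, 413, 165], 0.98), ([236, 85, 245, 108], 0.38)]
handle_grip []
gas_grip [([362, 0, 380, 74], 0.73), ([174, 0, 413, 164], 0.7), ([240, 0, 382, 166], 0.65)]
spindle [([242, 0, 288, 164], 0.65), ([564, 0, 640, 34], 0.41)]
bridge [([240, 0, 376, 160], 0.68), ([450, 139, 514, 194], 0.59), ([244, 1, 289, 167], 0.24)]
gas [([362, 0, 383, 76], 0.69), ([170, 0, 413, 162], 0.31)]
jig [([174, 0, 412, 165], 0.73)]
pivtop [ 193. -192.]
knob [350.  51.]
knobbase [348.  54.]
knobtop [351.  49.]
screw [276. -68.]
screwtop [274. -75.]
grip [258. 110.]
gripin [263.  63.]
gripout [253. 154.]
keeper [206.  48.]
nest [240.   7.]
vtop [220. -12.]
gaspiv [363. -31.]
gasgrip [377.  48.]
gastip [383.  75.]
shift mm [-20.7 -17.2  -6.4] turn [0.  0.  0.6] dist 28 F [ 0.4  0.3 -0.2] t 2.95 pos [ 0.4241 -0.1218  0.3936] open 0.001
```

View pics/w1.png

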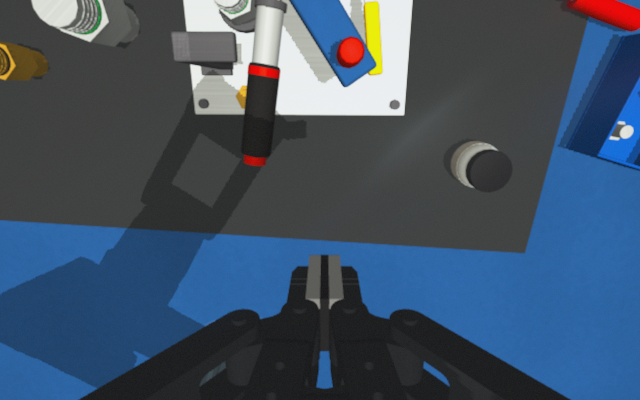

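```bash
python3 to.py .54 -.1 .44 -86
```

```text
shift mm [ -14.4 -117.   -46.4] turn [ 0.   0.  -0.4] dist 127 F [ 0.4  0.3 -0.2] t 2.95 pos [ 0.4241 -0.1218  0.3936] open 0.001
```

Call:
{"method": "step_arm", "body": {
  "plan": [
    [[-0.014,-0.117,-0.046],[0,0,0]],
    [[-0.014,-0.117,-0.046],[0,0,0]],
    [[-0.014,-0.117,-0.046],[0,0,0]],
    [[-0.014,-0.117,-0.046],[0,0,0]]
  ]
}}

```text
time_s: 3.35
eef_pos: [0.5426, -0.0996, 0.44]
eef_rot: [-0.0, 0.73, -0.684, 0.0]
wrist_force: [-0.3, 0.1, -0.7]
opening: 0.001
```

Run:
```python
from geo import *; from look import *
import pickle
c=viewer.get_calibration('wrist'); im=shot('wrist','w2'); pickle.dump(c,open('w2.pkl','wb'))
print(c['origin'])
m=model(np.load('v.npy'))
for k in m: print(k,np.round(proj(c,m[k])[0]))
```

```text
[ 0.62212918 -0.09540728  0.57500779]
pivtop [233.  -9.]
knob [355. 169.]
knobbase [353. 165.]
knobtop [356. 174.]
screw [297.  87.]
screwtop [296.  87.]
grip [281. 214.]
gripin [285. 180.]
gripout [277. 246.]
keeper [240. 164.]
nest [260. 102.]
vtop [248. 105.]
gaspiv [365.  82.]
gasgrip [377. 142.]
gastip [382. 165.]
```

View pics/w2.png

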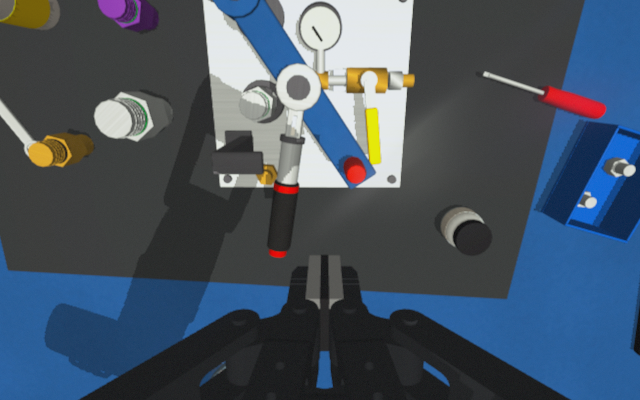

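Run:
```python
import cv2
a=cv2.imread('pics/w2.png')[50:265,200:420]; cv2.imwrite('pics/w2_c.png',cv2.resize(a,None,fx=2.75,fy=2.75,interpolation=cv2.INTER_CUBIC))
```

```text
(no output)
```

View pics/w2_c.png

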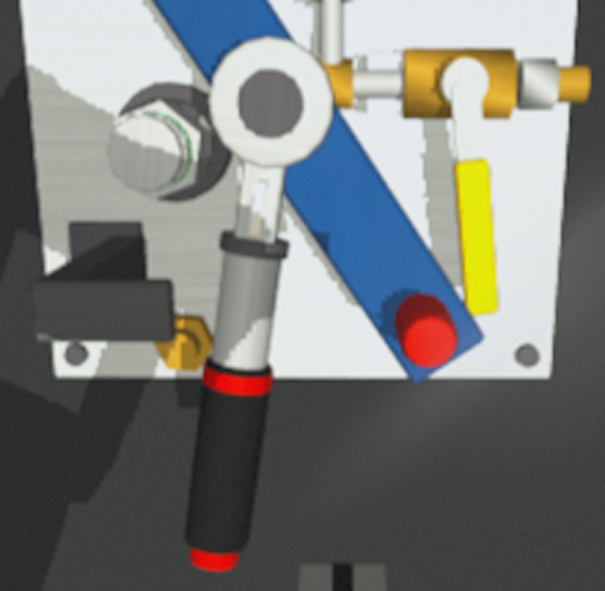

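Run:
```python
from geo import *; from look import *
import pickle
np.set_printoptions(precision=4,suppress=True)
S=viewer.get_calibration('scene');D=viewer.get_calibration('side');W1=pickle.load(open('w1.pkl','rb'));W2=pickle.load(open('w2.pkl','rb'))
s=lambda x,y:np.array([x/4.4+220,y/4.4+165]); d=lambda x,y:np.array([x/4.4+255,y/4.4+135]); w=lambda x,y:np.array([x/2.75+200,y/2.75+50])
sc={'knobtop':s(379,47),'screwtop':s(345,122),'gripout':s(562,57),'keeper':s(507,155)}
sd={'knobtop':d(285,247),'knobbase':d(283,298),'screwtop':d(352,152),'gripout':d(96,231),'gastip':d(299,420)}
w2={'knobtop':w(430,338),'screwtop':w(270,102),'gripout':w(216,556),'keeper':w(105,310),'gastip':w(482,312),'gaspiv':w(465,84),'vtop':w(149,164)}
w1={'knobtop':np.array([351,50.]),'keeper':np.array([205,46.]),'gastip':np.array([374,74.]),'gripout':np.array([255,158.])}
L=[(S,sc,.6),(D,sd,.8),(W2,w2,1),(W1,w1,1)]
for k in ['knobtop','keeper','screwtop','gripout','gastip']:
    print(k,*tri([(c,q[k]) for c,q,_ in L if k in q]))
    
def f(v):
    m=model(v); return np.concatenate([wt*(proj(c,m[k])[0]-p) for c,q,wt in L for k,p in q.items()])
r=least_squares(f,[.5,-.1,0,.8,2.5,0.05],loss='soft_l1'); print(r.x)
e=f(r.x).reshape(-1,2);i=0
for c,q,_ in L:
    for k in q: print(k,e[i]);i+=1
for k,x in model(r.x).items(): print(k,x)
np.save('v.npy',r.x)
```

```text
knobtop [ 0.5369 -0.1353  0.2059] 1.1567777912864017
keeper [ 0.5334 -0.0022  0.175 ] 1.2979105131463484
screwtop [ 0.6208 -0.0696  0.2066] 1.210386376702786
gripout [ 0.4362 -0.0537  0.1982] 1.8549411219029253
gastip [ 0.5249 -0.1735  0.0839] 2.0691391941878123
[ 0.5963 -0.0039  0.0551  0.6127  2.9996  0.1375]
knobtop [-0.5898 -0.339 ]
screwtop [-0.5967  0.1005]
gripout [-1.586   0.6957]
keeper [-1.4494 -0.4356]
knobtop [-0.9886 -0.3908]
knobbase [-0.5816 -0.334 ]
screwtop [-1.0684  0.1209]
gripout [-0.3677  0.1152]
gastip [-2.1735  0.4618]
knobtop [-0.3559  1.299 ]
screwtop [-0.9145 -0.1849]
gripout [-0.1782 -6.3681]
keeper [4.2936 0.5171]
gastip [-0.4881  1.6105]
gaspiv [-1.9505  0.0094]
vtop [-4.106  -5.7129]
knobtop [ 0.0983 -0.7895]
keeper [4.9746 0.6075]
gastip [0.8886 1.4358]
gripout [ 0.3831 -4.5459]
pivtop [0.7111 0.0024 0.163 ]
knob [ 0.5368 -0.135   0.187 ]
knobbase [ 0.5368 -0.135   0.163 ]
knobtop [ 0.5368 -0.135   0.209 ]
screw [ 0.6208 -0.0688  0.194 ]
screwtop [ 0.6208 -0.0688  0.206 ]
grip [ 0.4813 -0.0566  0.1935]
gripin [ 0.5222 -0.0602  0.1935]
gripout [ 0.4405 -0.0531  0.1935]
keeper [ 0.5334 -0.0074  0.176 ]
nest [ 0.5963 -0.0039  0.023 ]
vtop [ 0.5963 -0.0039  0.115 ]
gaspiv [ 0.6345 -0.152   0.078 ]
gasgrip [ 0.554  -0.1677  0.078 ]
gastip [ 0.5226 -0.1738  0.084 ]
```

```bash
python3 - <<'E'
from geo import *
v=np.load('v.npy')
for b in [.61,.5,.4,.3,.2,.1,.05,0]:
    v[3]=b; K=model(v)['knob']; print(b,np.round(K[:2]-[0,.0265],4))
E
python3 to.py .535 -.185 .18 -86
```

```text
0.61 [ 0.5364 -0.1611]
0.5 [ 0.5224 -0.1411]
0.4 [ 0.5117 -0.1216]
0.3 [ 0.5029 -0.1012]
0.2 [ 0.4963 -0.0801]
0.1 [ 0.4918 -0.0583]
0.05 [ 0.4903 -0.0473]
0 [ 0.4894 -0.0363]
shift mm [ 84.7  11.5 259.3] turn [ 0.   0.  -0.3] dist 273 F [-0.7  0.7 -0.4] t 3.4 pos [ 0.5411 -0.0998  0.4393] open -0.001
```

Call:
{"method": "step_arm", "body": {
  "plan": [
    [[0.045,0.006,0.015],[0,0,0]],
    [[0.085,0.011,0.04],[0,0,0]],
    [[0.085,0.011,0.085],[0,0,0]],
    [[0.085,0.011,0.13],[0,0,0]],
    [[0.085,0.011,0.17],[0,0,0]]
  ],
  "fingers": 0
}}

```text
time_s: 3.9
eef_pos: [0.5327, -0.1857, 0.2672]
eef_rot: [0.0, 0.729, -0.685, -0.001]
wrist_force: [0.7, 0.1, -0.4]
opening: -0.0
```

Call:
{"method": "step_arm", "body": {
  "plan": [
    [[0,0,0.04],[0,0,0]],
    [[0,0,0.075],[0,0,0]],
    [[0,0,0.088],[0,0,0]],
    [[0,0,0.088],[0,0,0]]
  ]
}}

```text
time_s: 4.3
eef_pos: [0.5328, -0.1848, 0.1798]
eef_rot: [0.001, 0.729, -0.684, -0.002]
wrist_force: [0.8, -0.1, 0.0]
opening: 0.002
```

```bash
python3 to.py .535 -.175 .18 -86
python3 - <<'E'
from look import *
shot('wrist','w3')
E
```

```text
shift mm [-9.7 -2.9 -0.2] turn [ 0.2  0.1 -0.4] dist 10 F [ 0.8 -0.1  0. ] t 4.3 pos [ 0.5328 -0.1848  0.1798] open 0.002
```

View pics/w3.png

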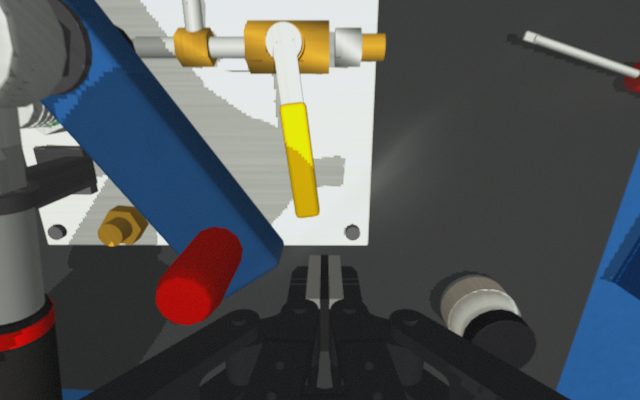

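Call:
{"method": "step_arm", "body": {
  "plan": [
    [[-0.015,0,0],[0,0,0]],
    [[-0.027,-0.001,0],[0,0,0]],
    [[-0.036,0.003,0],[0,0,0]],
    [[-0.045,0.007,0],[0,0,0]],
    [[-0.055,0.012,0],[0,0,0]]
  ]
}}

```text
time_s: 4.85
eef_pos: [0.5192, -0.1305, 0.1825]
eef_rot: [-0.0, 0.73, -0.684, 0.001]
wrist_force: [-1.6, -3.0, 2.5]
opening: -0.005
```

Call:
{"method": "step_arm", "body": {
  "plan": [
    [[-0.01,0.005,0],[0,0,0]],
    [[-0.02,0.009,0],[0,0,0]],
    [[-0.03,0.012,0],[0,0,0]],
    [[-0.04,0.015,0],[0,0,0]],
    [[-0.05,0.018,0],[0,0,0]]
  ]
}}

```text
time_s: 5.35
eef_pos: [0.4976, -0.0815, 0.1815]
eef_rot: [0.0, 0.729, -0.684, -0.0]
wrist_force: [-0.2, -1.9, 0.3]
opening: 0.0
```

```bash
python3 to.py .4894 -.0363 .18 -86
```

```text
shift mm [-45.6   5.2   1.5] turn [ 0.   0.  -0.3] dist 46 F [-0.2 -1.9  0.3] t 5.35 pos [ 0.4976 -0.0815  0.1815] open 0.0
```

Call:
{"method": "step_arm", "body": {
  "plan": [
    [[-0.008,0.002,0],[0,0,0]],
    [[-0.016,0.003,0],[0,0,0]],
    [[-0.024,0.004,0],[0,0,0]],
    [[-0.03,0.005,0],[0,0,0]],
    [[-0.034,0.005,0],[0,0,0]]
  ]
}}

```text
time_s: 5.85
eef_pos: [0.4907, -0.0482, 0.1815]
eef_rot: [-0.0, 0.73, -0.684, -0.0]
wrist_force: [-1.3, -1.4, -0.7]
opening: -0.003
```

Call:
{"method": "step_arm", "body": {
  "plan": [
    [[-0.003,0,0],[0,0,0]],
    [[-0.005,0,0],[0,0,0]],
    [[-0.005,0,0],[0,0,0]]
  ]
}}

```text
time_s: 6.15
eef_pos: [0.4906, -0.0435, 0.1816]
eef_rot: [-0.0, 0.729, -0.684, -0.0]
wrist_force: [-1.7, -0.2, 1.1]
opening: -0.002
```

Call:
{"method": "step_arm", "body": {
  "plan": [
    [[-0.002,0,0],[0,0,0]],
    [[-0.004,0,0],[0,0,0]],
    [[-0.004,0,0],[0,0,0]]
  ]
}}

```text
time_s: 6.45
eef_pos: [0.4902, -0.0396, 0.1816]
eef_rot: [-0.0, 0.729, -0.684, -0.0]
wrist_force: [-0.6, -0.9, -0.4]
opening: -0.001
```

Call:
{"method": "step_arm", "body": {
  "plan": [
    [[-0.002,0,0],[0,0,0]],
    [[-0.004,0,0],[0,0,0]],
    [[-0.004,0,0],[0,0,0]]
  ]
}}

```text
time_s: 6.75
eef_pos: [0.49, -0.0373, 0.1817]
eef_rot: [0.001, 0.729, -0.684, 0.001]
wrist_force: [-1.3, -8.2, -0.4]
opening: -0.001
```

```bash
python3 to.py .4894 -.0363 .18 -86
python3 - <<'E'
from look import *
shot('wrist','w4')
E
```

```text
shift mm [-1.   0.6  1.7] turn [ 0.  -0.2 -0.3] dist 2 F [-1.3 -8.2 -0.4] t 6.75 pos [ 0.49   -0.0373  0.1817] open -0.001
```

View pics/w4.png

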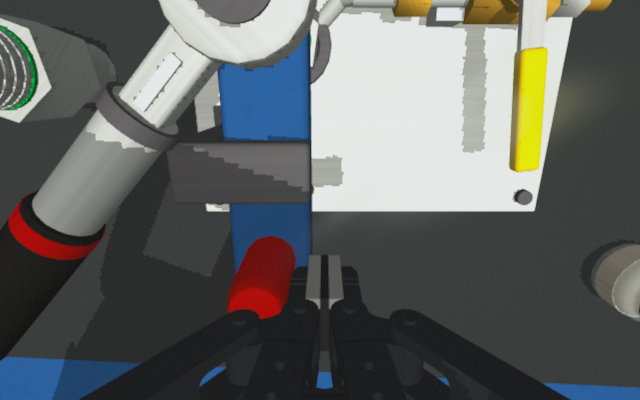

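Call:
{"method": "step_arm", "body": {
  "plan": [
    [[0.02,0,0],[0,0,0]],
    [[0.03,0,-0.04],[0,0,0]],
    [[0.03,0,-0.09],[0,0,0]],
    [[0.03,0,-0.14],[0,0,0]],
    [[0,-0.03,-0.18],[0,0,0]]
  ]
}}

```text
time_s: 7.3
eef_pos: [0.516, -0.0402, 0.3603]
eef_rot: [-0.001, 0.728, -0.685, 0.002]
wrist_force: [1.2, -1.2, 0.1]
opening: -0.001
```

```bash
python3 to.py .54 .02 .44 -70
```

```text
shift mm [-58.5 -28.  -79.8] turn [ -0.2  -0.2 -16.5] dist 103 F [ 1.2 -1.2  0.1] t 7.3 pos [ 0.516  -0.0402  0.3603] open -0.001
```

Call:
{"method": "step_arm", "body": {
  "plan": [
    [[-0.058,-0.028,-0.08],[0,0,-16]],
    [[-0.058,-0.028,-0.08],[0,0,-16]],
    [[-0.058,-0.028,-0.08],[0,0,-16]],
    [[-0.058,-0.028,-0.08],[0,0,-16]]
  ]
}}

```text
time_s: 7.7
eef_pos: [0.5407, 0.0222, 0.437]
eef_rot: [-0.001, 0.818, -0.575, 0.001]
wrist_force: [-0.5, 0.6, -0.6]
opening: -0.001
```

Run:
```python
from geo import *; from look import *
import pickle
c=viewer.get_calibration('wrist'); im=shot('wrist','w5'); pickle.dump(c,open('w5.pkl','wb'))
v=np.load('v.npy'); v[4]-=v[3]; v[3]=0; np.save('vh.npy',v)
m=model(v)
for k in m: print(k,np.round(proj(c,m[k])[0]),np.round(m[k],4))
```

```text
pivtop [397.  12.] [0.7111 0.0024 0.163 ]
knob [334. 213.] [ 0.4894 -0.0098  0.187 ]
knobbase [334. 207.] [ 0.4894 -0.0098  0.163 ]
knobtop [335. 220.] [ 0.4894 -0.0098  0.209 ]
screw [364. 124.] [ 0.5963 -0.0039  0.194 ]
screwtop [366. 125.] [ 0.5963 -0.0039  0.206 ]
grip [253. 188.] [0.4892 0.0863 0.1935]
gripin [285. 170.] [0.5205 0.0599 0.1935]
gripout [223. 206.] [0.4578 0.1127 0.1935]
keeper [345. 176.] [ 0.5334 -0.0074  0.176 ]
nest [352. 113.] [ 0.5963 -0.0039  0.023 ]
vtop [358. 118.] [ 0.5963 -0.0039  0.115 ]
gaspiv [466. 126.] [ 0.6345 -0.152   0.078 ]
gasgrip [450. 183.] [ 0.554  -0.1677  0.078 ]
gastip [446. 205.] [ 0.5226 -0.1738  0.084 ]
```

View pics/w5.png

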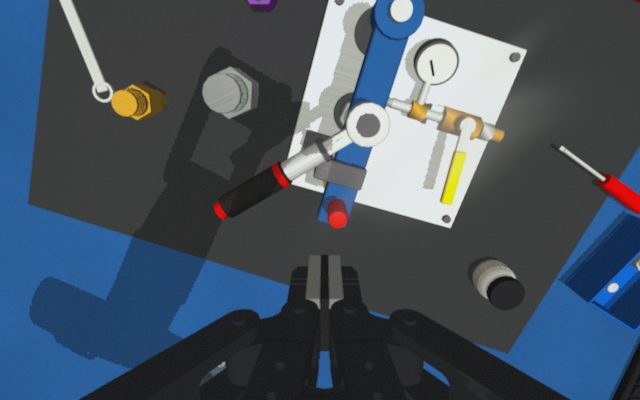

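```bash
python3 to.py .457 .050 .184 -40
```

```text
shift mm [-54.6  68.5 251.3] turn [  0.    0.  -30.3] dist 266 F [ 0.3 -0.5 -0.8] t 7.75 pos [0.54   0.0216 0.4353] open 0.001
```

Call:
{"method": "step_arm", "body": {
  "plan": [
    [[-0.025,0.03,0.01],[0,0,-8]],
    [[-0.05,0.06,0.02],[0,0,-16]],
    [[-0.055,0.068,0.06],[0,0,-24]],
    [[-0.055,0.068,0.105],[0,0,-30]],
    [[-0.055,0.068,0.15],[0,0,-30]]
  ]
}}

```text
time_s: 8.25
eef_pos: [0.456, 0.0497, 0.2831]
eef_rot: [0.0, 0.939, -0.344, -0.0]
wrist_force: [0.6, 0.2, -0.5]
opening: -0.004
```

Call:
{"method": "step_arm", "body": {
  "plan": [
    [[0,0,0.045],[0,0,0]],
    [[0,0,0.085],[0,0,0]],
    [[0,0,0.1],[0,0,0]],
    [[0,0,0.1],[0,0,0]]
  ]
}}

```text
time_s: 8.65
eef_pos: [0.4539, 0.0499, 0.1815]
eef_rot: [0.001, 0.938, -0.346, -0.004]
wrist_force: [-0.8, 0.5, 0.1]
opening: -0.001
```

```bash
python3 to.py .457 .050 .184 -40;  python3 - <<'E'
from look import *
shot('wrist','w6')
E
```

```text
shift mm [ 2.3 -2.1 -2.5] turn [ 0.3  0.4 -0.4] dist 4 F [-0.8  0.5  0.1] t 8.65 pos [0.4539 0.0499 0.1815] open -0.001
```

View pics/w6.png

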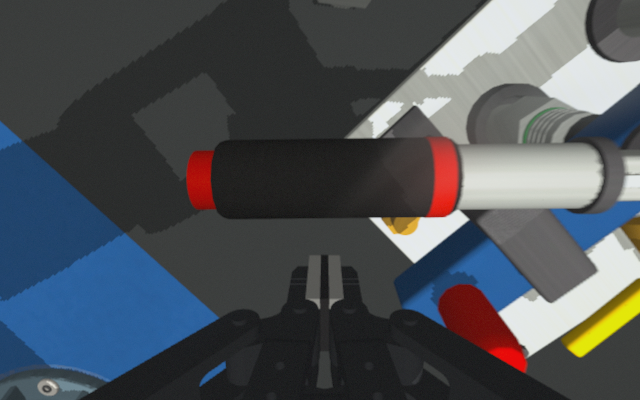

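Call:
{"method": "step_arm", "body": {
  "plan": [
    [[0,-0.01,-0.002],[0,0,0]],
    [[0,-0.018,-0.002],[0,0,0]],
    [[0,-0.023,-0.002],[0,0,0]],
    [[0,-0.026,-0.002],[0,0,0]]
  ]
}}

```text
time_s: 9.1
eef_pos: [0.4752, 0.0702, 0.1888]
eef_rot: [0.0, 0.939, -0.344, 0.001]
wrist_force: [-1.0, -1.6, 1.1]
opening: -0.002
```

```bash
cat > arc.py <<'E'
import sys; from geo import *; from look import telemetry
o=telemetry.get_obs(); v=np.load('vh.npy'); C=model(v)['screw']; Rc=quat(o['eef_rot']); c=Rc.inv().apply(C-o['eef_pos'])
x=Rc.apply([1,0,0]); f=Rc.inv().apply(o['wrist_force'])
th=np.arctan2(*(o['eef_pos']-C)[[1,0]])
print('t',o['time_s'],'pos',o['eef_pos'].round(4),'toolyaw',np.degrees(np.arctan2(x[1],x[0])).round(2),'posangle',np.degrees(th).round(2),'c',c.round(4),'Ftool',f.round(2),'Mz',(o['eef_pos']-C)[0]*o['wrist_force'][1]-(o['eef_pos']-C)[1]*o['wrist_force'][0])
for d in map(float,sys.argv[1:]):
    a=np.radians(d); R2=R.from_euler('z',a); print(d,(c-R2.apply(c)).round(4)[:2])
E
python3 arc.py 1.5 3 4 6 8 12 16 20
```

```text
t 9.1 pos [0.4752 0.0702 0.1888] toolyaw -40.27 posangle 148.53 c [ 0.1403 -0.0217 -0.005 ] Ftool [ 0.21  1.86 -1.07] Mz 0.2652507625986771
1.5 [-0.0005 -0.0037]
3.0 [-0.0009 -0.0074]
4.0 [-0.0012 -0.0098]
6.0 [-0.0015 -0.0148]
8.0 [-0.0017 -0.0197]
12.0 [-0.0015 -0.0296]
16.0 [-0.0006 -0.0395]
20.0 [ 0.001  -0.0493]
```

Call:
{"method": "step_arm", "body": {
  "plan": [
    [[-0.001,-0.007,0.002],[0,0,3]],
    [[-0.0015,-0.015,0.004],[0,0,6]],
    [[-0.0015,-0.022,0.004],[0,0,9]],
    [[-0.0015,-0.03,0.004],[0,0,12]],
    [[-0.0005,-0.037,0.004],[0,0,15]]
  ]
}}

```text
time_s: 9.6
eef_pos: [0.4977, 0.0986, 0.184]
eef_rot: [0.001, 0.885, -0.465, -0.0]
wrist_force: [-4.3, -1.8, 1.1]
opening: -0.0
```

```bash
python3 arc.py 2 4 6 8 10 12
```

```text
t 9.6 pos [0.4977 0.0986 0.184 ] toolyaw -55.42 posangle 133.88 c [ 0.1403 -0.023  -0.01  ] Ftool [-1.    4.58 -1.11] Mz 0.6202005502353496
2.0 [-0.0007 -0.0049]
4.0 [-0.0013 -0.0098]
6.0 [-0.0016 -0.0148]
8.0 [-0.0018 -0.0198]
10.0 [-0.0019 -0.0247]
12.0 [-0.0017 -0.0297]
```

Call:
{"method": "step_arm", "body": {
  "plan": [
    [[-0.0008,-0.0062,0],[0,0,2.5]],
    [[-0.0014,-0.0125,0],[0,0,5]],
    [[-0.0018,-0.0185,0],[0,0,7.5]],
    [[-0.0019,-0.0247,0],[0,0,10]],
    [[-0.0017,-0.03,0],[0,0,12]]
  ]
}}

```text
time_s: 10.1
eef_pos: [0.5208, 0.1168, 0.1835]
eef_rot: [0.001, 0.832, -0.555, -0.001]
wrist_force: [-4.8, -3.7, -0.0]
opening: 0.003
```

```bash
python3 arc.py 2 4 6 8 10 12
```

```text
t 10.1 pos [0.5208 0.1168 0.1835] toolyaw -67.39 posangle 122.02 c [ 0.1404 -0.0232 -0.0105] Ftool [1.58 5.89 0.04] Mz 0.8644324197922924
2.0 [-0.0007 -0.0049]
4.0 [-0.0013 -0.0099]
6.0 [-0.0017 -0.0148]
8.0 [-0.0019 -0.0198]
10.0 [-0.0019 -0.0247]
12.0 [-0.0018 -0.0297]
```

Call:
{"method": "step_arm", "body": {
  "plan": [
    [[-0.0007,-0.0049,0],[0,0,2]],
    [[-0.0013,-0.0099,0],[0,0,4]],
    [[-0.0017,-0.0148,0],[0,0,6]],
    [[-0.0019,-0.0198,0],[0,0,8]],
    [[-0.0019,-0.0247,0],[0,0,10]]
  ]
}}

```text
time_s: 10.6
eef_pos: [0.5423, 0.128, 0.1832]
eef_rot: [0.002, 0.781, -0.625, -0.001]
wrist_force: [-6.1, -2.8, 0.7]
opening: 0.003
```

```bash
python3 arc.py 1 2 3 4 5 6
```

```text
t 10.6 pos [0.5423 0.128  0.1832] toolyaw -77.38 posangle 112.27 c [ 0.1405 -0.0238 -0.0109] Ftool [ 1.38  6.61 -0.7 ] Mz 0.9610286002010975
1.0 [-0.0004 -0.0025]
2.0 [-0.0007 -0.0049]
3.0 [-0.0011 -0.0074]
4.0 [-0.0013 -0.0099]
5.0 [-0.0015 -0.0123]
6.0 [-0.0017 -0.0148]
```

Call:
{"method": "step_arm", "body": {
  "plan": [
    [[-0.0004,-0.0025,0],[0,0,1]],
    [[-0.0007,-0.005,0],[0,0,2]],
    [[-0.0011,-0.0074,0],[0,0,3]],
    [[-0.0013,-0.0099,0],[0,0,4]]
  ]
}}

```text
time_s: 11.0
eef_pos: [0.5513, 0.1314, 0.183]
eef_rot: [0.002, 0.758, -0.652, -0.002]
wrist_force: [-7.8, -3.5, 1.5]
opening: 0.002
```

```bash
python3 arc.py 1 2 3 4 5 6
```

```text
t 11.0 pos [0.5513 0.1314 0.183 ] toolyaw -81.34 posangle 108.4 c [ 0.1405 -0.0241 -0.011 ] Ftool [ 2.3   8.26 -1.45] Mz 1.21543952759024
1.0 [-0.0004 -0.0025]
2.0 [-0.0008 -0.0049]
3.0 [-0.0011 -0.0074]
4.0 [-0.0013 -0.0099]
5.0 [-0.0016 -0.0123]
6.0 [-0.0017 -0.0148]
```

Call:
{"method": "step_arm", "body": {
  "plan": [
    [[-0.0004,-0.0025,0],[0,0,1]],
    [[-0.0008,-0.005,0],[0,0,2]]
  ]
}}

```text
time_s: 11.2
eef_pos: [0.556, 0.1329, 0.1829]
eef_rot: [0.002, 0.747, -0.665, -0.002]
wrist_force: [-6.9, -3.5, -0.0]
opening: -0.004
```

Call:
{"method": "step_arm", "body": {
  "plan": [
    [[-0.0004,-0.0025,0],[0,0,1]],
    [[-0.0008,-0.005,0],[0,0,2]]
  ]
}}

```text
time_s: 11.4
eef_pos: [0.5607, 0.1343, 0.1828]
eef_rot: [0.002, 0.735, -0.678, -0.002]
wrist_force: [-7.5, -3.4, -0.0]
opening: -0.004
```

```bash
python3 arc.py 1 2 3
```

```text
t 11.4 pos [0.5607 0.1343 0.1828] toolyaw -85.34 posangle 104.43 c [ 0.1406 -0.0242 -0.0112] Ftool [2.75 7.71 0.06] Mz 1.1508073985260683
1.0 [-0.0004 -0.0025]
2.0 [-0.0008 -0.0049]
3.0 [-0.0011 -0.0074]
```

Call:
{"method": "step_arm", "body": {
  "plan": [
    [[-0.0004,-0.0025,0],[0,0,1]],
    [[-0.0008,-0.005,0],[0,0,2]]
  ]
}}

```text
time_s: 11.6
eef_pos: [0.5655, 0.1355, 0.1828]
eef_rot: [0.003, 0.723, -0.69, -0.002]
wrist_force: [-8.2, -3.2, 0.5]
opening: -0.003
```

```bash
python3 arc.py 1 2 3
```

```text
t 11.6 pos [0.5655 0.1355 0.1828] toolyaw -87.34 posangle 102.45 c [ 0.1407 -0.0242 -0.0112] Ftool [ 2.82  8.34 -0.44] Mz 1.2406704211750004
1.0 [-0.0004 -0.0025]
2.0 [-0.0008 -0.0049]
3.0 [-0.0011 -0.0074]
```

Call:
{"method": "step_arm", "body": {
  "plan": [
    [[-0.0004,-0.0025,0],[0,0,1]]
  ]
}}

```text
time_s: 11.7
eef_pos: [0.5679, 0.136, 0.1828]
eef_rot: [0.003, 0.717, -0.697, -0.002]
wrist_force: [-7.8, -3.3, 0.2]
opening: 0.001
```

```bash
python3 arc.py 1 2 3
```

```text
t 11.7 pos [0.5679 0.136  0.1828] toolyaw -88.34 posangle 101.46 c [ 0.1407 -0.0242 -0.0112] Ftool [ 3.08  7.89 -0.11] Mz 1.1843522604129983
1.0 [-0.0004 -0.0025]
2.0 [-0.0008 -0.0049]
3.0 [-0.0011 -0.0074]
```

Call:
{"method": "step_arm", "body": {
  "plan": [
    [[-0.0004,-0.0025,0],[0,0,1]]
  ]
}}

```text
time_s: 11.8
eef_pos: [0.5703, 0.1365, 0.1827]
eef_rot: [0.003, 0.711, -0.703, -0.002]
wrist_force: [-7.6, -2.5, 0.1]
opening: -0.002
```

Call:
{"method": "step_arm", "body": {
  "plan": [
    [[-0.0004,-0.0025,0],[0,0,1]]
  ]
}}

```text
time_s: 11.9
eef_pos: [0.5728, 0.137, 0.1827]
eef_rot: [-0.003, -0.705, 0.709, 0.002]
wrist_force: [-7.6, -3.2, 0.4]
opening: -0.002
```

Call:
{"method": "step_arm", "body": {
  "plan": [
    [[-0.0004,-0.0025,0],[0,0,1]]
  ]
}}

```text
time_s: 12.0
eef_pos: [0.5752, 0.1374, 0.1827]
eef_rot: [-0.003, -0.699, 0.715, 0.002]
wrist_force: [-9.4, -2.7, 1.3]
opening: 0.002
```

Call:
{"method": "step_arm", "body": {
  "plan": [
    [[-0.0004,-0.0025,0],[0,0,1]]
  ]
}}

```text
time_s: 12.1
eef_pos: [0.5776, 0.1378, 0.1827]
eef_rot: [-0.003, -0.693, 0.721, 0.002]
wrist_force: [-8.5, -3.0, 0.8]
opening: -0.002
```

Call:
{"method": "step_arm", "body": {
  "plan": [
    [[-0.0004,-0.0025,0],[0,0,1]]
  ]
}}

```text
time_s: 12.2
eef_pos: [0.5801, 0.1381, 0.1826]
eef_rot: [-0.003, -0.686, 0.727, 0.002]
wrist_force: [-9.5, -2.8, 0.7]
opening: 0.0
```

```bash
python3 arc.py 1 2 3
```

```text
t 12.2 pos [0.5801 0.1381 0.1826] toolyaw -93.33 posangle 96.51 c [ 0.1408 -0.0244 -0.0113] Ftool [ 3.32  9.29 -0.67] Mz 1.3881863243031076
1.0 [-0.0004 -0.0025]
2.0 [-0.0008 -0.0049]
3.0 [-0.0011 -0.0074]
```

Call:
{"method": "step_arm", "body": {
  "plan": [
    [[-0.0004,-0.0025,0],[0,0,1]]
  ]
}}

```text
time_s: 12.3
eef_pos: [0.5825, 0.1384, 0.1826]
eef_rot: [-0.003, -0.68, 0.733, 0.002]
wrist_force: [-9.6, -2.4, 0.3]
opening: -0.003
```

Call:
{"method": "step_arm", "body": {
  "plan": [
    [[-0.0004,-0.0025,0],[0,0,1]]
  ]
}}

```text
time_s: 12.4
eef_pos: [0.5852, 0.1386, 0.1827]
eef_rot: [-0.003, -0.673, 0.739, 0.002]
wrist_force: [-7.5, -2.7, 1.5]
opening: 0.001
```

Call:
{"method": "step_arm", "body": {
  "plan": [
    [[-0.0004,-0.0025,0],[0,0,1]]
  ]
}}

```text
time_s: 12.5
eef_pos: [0.588, 0.1387, 0.1828]
eef_rot: [-0.003, -0.667, 0.745, 0.002]
wrist_force: [-7.3, -2.8, 0.1]
opening: -0.003
```

```bash
python3 arc.py 1 2 3
```

```text
t 12.5 pos [0.588  0.1387 0.1828] toolyaw -96.34 posangle 93.3 c [ 0.1409 -0.0239 -0.0111] Ftool [ 3.63  6.92 -0.03] Mz 1.0608682117235908
1.0 [-0.0004 -0.0025]
2.0 [-0.0007 -0.0049]
3.0 [-0.0011 -0.0074]
```

Call:
{"method": "step_arm", "body": {
  "plan": [
    [[-0.0004,-0.0025,0],[0,0,1]]
  ]
}}

```text
time_s: 12.6
eef_pos: [0.5908, 0.1389, 0.1828]
eef_rot: [-0.002, -0.66, 0.751, 0.001]
wrist_force: [-6.2, -2.8, -0.9]
opening: 0.005
```

Call:
{"method": "step_arm", "body": {
  "plan": [
    [[-0.0004,-0.0025,0],[0,0,1]]
  ]
}}

```text
time_s: 12.7
eef_pos: [0.5936, 0.1389, 0.1829]
eef_rot: [-0.002, -0.654, 0.757, 0.001]
wrist_force: [-5.4, -2.1, 0.8]
opening: 0.001
```

Call:
{"method": "step_arm", "body": {
  "plan": [
    [[-0.0004,-0.0025,0],[0,0,1]]
  ]
}}

```text
time_s: 12.8
eef_pos: [0.5964, 0.139, 0.183]
eef_rot: [-0.002, -0.647, 0.762, 0.001]
wrist_force: [-5.2, -1.7, 0.9]
opening: 0.003
```

Call:
{"method": "step_arm", "body": {
  "plan": [
    [[-0.0004,-0.0025,0],[0,0,1]]
  ]
}}

```text
time_s: 12.9
eef_pos: [0.5992, 0.1391, 0.1831]
eef_rot: [-0.002, -0.64, 0.768, 0.001]
wrist_force: [-4.3, -0.9, -0.5]
opening: -0.003
```

```bash
python3 arc.py 1 2 3
```

```text
t 12.9 pos [0.5992 0.1391 0.1831] toolyaw -100.35 posangle 88.84 c [ 0.1412 -0.0228 -0.0108] Ftool [1.7  4.07 0.47] Mz 0.6138707820952328
1.0 [-0.0004 -0.0025]
2.0 [-0.0007 -0.0049]
3.0 [-0.001  -0.0074]
```

Call:
{"method": "step_arm", "body": {
  "plan": [
    [[0,0.015,0],[0,0,0]],
    [[0,0.035,0],[0,0,0]],
    [[0,0.045,-0.045],[0,0,0]],
    [[0,0.045,-0.09],[0,0,0]],
    [[0,0.045,-0.14],[0,0,0]]
  ]
}}

```text
time_s: 13.4
eef_pos: [0.5555, 0.1477, 0.3251]
eef_rot: [-0.0, -0.641, 0.768, 0.0]
wrist_force: [1.2, -0.6, -0.0]
opening: -0.004
```

```bash
python3 to.py .53 .05 .44 -90
```

```text
shift mm [ 100.7    7.7 -114.9] turn [  0.    0.  -10.3] dist 153 F [ 1.2 -0.6 -0. ] t 13.4 pos [0.5555 0.1477 0.3251] open -0.004
```

Call:
{"method": "step_arm", "body": {
  "plan": [
    [[0.1,0.008,-0.115],[0,0,-10]],
    [[0.1,0.008,-0.115],[0,0,-10]],
    [[0.1,0.008,-0.115],[0,0,-10]],
    [[0.1,0.008,-0.115],[0,0,-10]],
    [[0.1,0.008,-0.115],[0,0,-10]]
  ]
}}

```text
time_s: 13.9
eef_pos: [0.5309, 0.0498, 0.4405]
eef_rot: [0.001, -0.705, 0.71, -0.001]
wrist_force: [-0.3, -0.3, -0.0]
opening: -0.003
```

Run:
```python
from geo import *; from look import *
import pickle
c=viewer.get_calibration('wrist'); im=shot('wrist','w7'); pickle.dump(c,open('w7.pkl','wb'))
v=np.load('vh.npy'); m=model(v)
for a in [.9,.96,1.0,1.1]:
  v[4]=2.387-a; m=model(v); print(a,proj(c,m['gripout'])[0].round())
for k in ['screwtop','screw','gasgrip','gastip','gaspiv','knobtop']: print(k,np.round(proj(c,m[k])[0]),np.round(m[k],4))
```

```text
0.9 [200.  98.]
0.96 [200.  87.]
1.0 [200.  80.]
1.1 [201.  61.]
screwtop [376. 103.] [ 0.5963 -0.0039  0.206 ]
screw [374. 102.] [ 0.5963 -0.0039  0.194 ]
gasgrip [480. 130.] [ 0.554  -0.1677  0.078 ]
gastip [483. 153.] [ 0.5226 -0.1738  0.084 ]
gaspiv [476.  68.] [ 0.6345 -0.152   0.078 ]
knobtop [378. 204.] [ 0.4894 -0.0098  0.209 ]
```

View pics/w7.png

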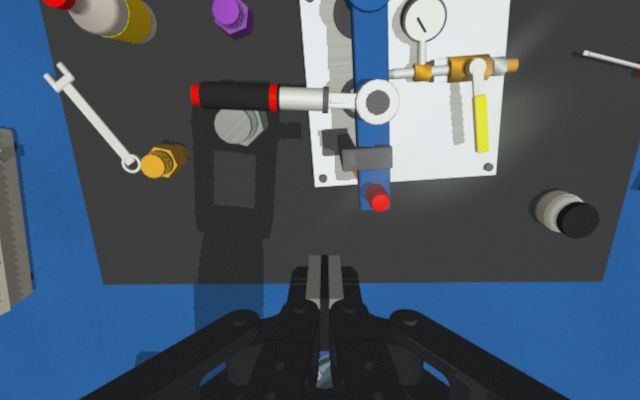

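```bash
python3 to.py .545 -.12 .074 -79
```

```text
shift mm [170.6 -15.3 364.6] turn [ -0.    0.  -11.3] dist 403 F [ 0.  -0.2 -1.7] t 13.95 pos [0.5305 0.0505 0.4387] open 0.0
```

Call:
{"method": "step_arm", "body": {
  "plan": [
    [[0.05,-0.005,0],[0,0,-6]],
    [[0.1,-0.01,0.005],[0,0,-11]],
    [[0.145,-0.014,0.02],[0,0,-11]],
    [[0.17,-0.015,0.055],[0,0,-11]],
    [[0.17,-0.015,0.1],[0,0,-11]]
  ]
}}

```text
time_s: 14.45
eef_pos: [0.545, -0.1223, 0.337]
eef_rot: [0.0, 0.769, -0.639, 0.001]
wrist_force: [0.4, 0.4, -0.4]
opening: -0.007
```

Call:
{"method": "step_arm", "body": {
  "plan": [
    [[0,0,0.05],[0,0,0]],
    [[0,0,0.1],[0,0,0]],
    [[0,0,0.15],[0,0,0]],
    [[0,0,0.17],[0,0,0]],
    [[0,0,0.17],[0,0,0]]
  ]
}}

```text
time_s: 14.95
eef_pos: [0.5409, -0.117, 0.1627]
eef_rot: [0.001, 0.77, -0.638, -0.006]
wrist_force: [-0.5, -0.6, -0.4]
opening: -0.002
```

```bash
python3 to.py .545 -.12 .074 -79;  python3 - <<'E'
from look import *
shot('wrist','w8')
E
```

```text
shift mm [ 4.4 -4.3 88.6] turn [ 0.5  0.4 -0.2] dist 89 F [-0.5 -0.6 -0.4] t 14.95 pos [ 0.5409 -0.117   0.1627] open -0.002
```

View pics/w8.png

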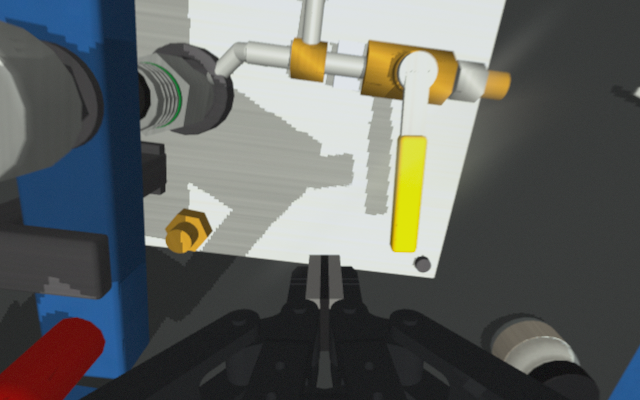

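Call:
{"method": "step_arm", "body": {
  "plan": [
    [[0.004,-0.004,0.045],[0.5,0.4,0]],
    [[0.004,-0.004,0.08],[0.5,0.4,0]],
    [[0.004,-0.004,0.088],[0.5,0.4,0]],
    [[0.004,-0.004,0.088],[0.5,0.4,0]]
  ]
}}

```text
time_s: 15.4
eef_pos: [0.5491, -0.1226, 0.0811]
eef_rot: [-0.001, 0.77, -0.638, 0.005]
wrist_force: [-0.9, 0.8, 0.4]
opening: -0.0
```

```bash
sed -e "s/\['screw'\]/['gaspiv']/" arc.py > garc.py; python3 garc.py -10 -20;  python3 - <<'E'
from look import *
shot('wrist','w9')
E
```

```text
t 15.4 pos [ 0.5491 -0.1226  0.0811] toolyaw -79.29 posangle 161.0 c [ 0.0447 -0.0784  0.004 ] Ftool [-0.93  0.77 -0.37] Mz -0.038579893395013894
-10.0 [0.0143 0.0066]
-20.0 [0.0295 0.0106]
```

View pics/w9.png

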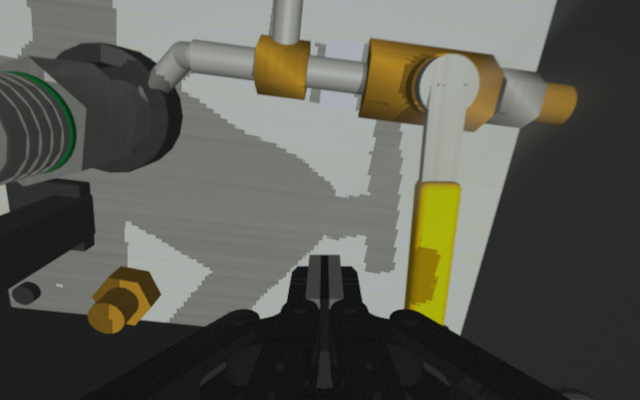

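Call:
{"method": "step_arm", "body": {
  "plan": [
    [[0.004,0,0.006],[0,0,0]],
    [[0.01,0,0.006],[0,0,0]],
    [[0.016,0,0.006],[0,0,0]],
    [[0.02,0,0.006],[0,0,0]]
  ]
}}

```text
time_s: 15.85
eef_pos: [0.5535, -0.1439, 0.0759]
eef_rot: [-0.001, 0.77, -0.638, 0.006]
wrist_force: [-0.6, 0.0, -0.2]
opening: 0.006
```

```bash
python3 garc.py -5 -10 -15 -20 -25 -30 -40
```

```text
t 15.85 pos [ 0.5535 -0.1439  0.0759] toolyaw -79.35 posangle 174.26 c [ 0.023  -0.0781 -0.0011] Ftool [-0.12  0.62  0.16] Mz 0.005054553878186603
-5.0 [0.0069 0.0017]
-10.0 [0.0139 0.0028]
-15.0 [0.021  0.0033]
-20.0 [0.0281 0.0032]
-25.0 [0.0352 0.0024]
-30.0 [0.0421 0.001 ]
-40.0 [ 0.0556 -0.0035]
```

Call:
{"method": "step_arm", "body": {
  "plan": [
    [[0.007,0.0017,0],[0,0,-5]],
    [[0.014,0.0028,0],[0,0,-10]],
    [[0.021,0.0033,0],[0,0,-15]],
    [[0.028,0.0032,0],[0,0,-20]],
    [[0.035,0.0024,0],[0,0,-25]]
  ]
}}

```text
time_s: 16.35
eef_pos: [0.5566, -0.1779, 0.0755]
eef_rot: [0.0, 0.89, -0.455, 0.005]
wrist_force: [-2.2, 1.4, 1.1]
opening: -0.002
```

```bash
python3 garc.py -5 -10 -15 -20 -25 -30 -40
python3 - <<'E'
from look import *
shot('wrist','w10')
E
```

```text
t 16.35 pos [ 0.5566 -0.1779  0.0755] toolyaw -54.13 posangle -161.6 c [ 0.0247 -0.0783 -0.0019] Ftool [-2.44  0.98 -1.09] Mz -0.16724075719708803
-5.0 [0.0069 0.0019]
-10.0 [0.014  0.0031]
-15.0 [0.0211 0.0037]
-20.0 [0.0283 0.0037]
-25.0 [0.0354 0.0031]
-30.0 [0.0425 0.0018]
-40.0 [ 0.0561 -0.0025]
```

View pics/w10.png

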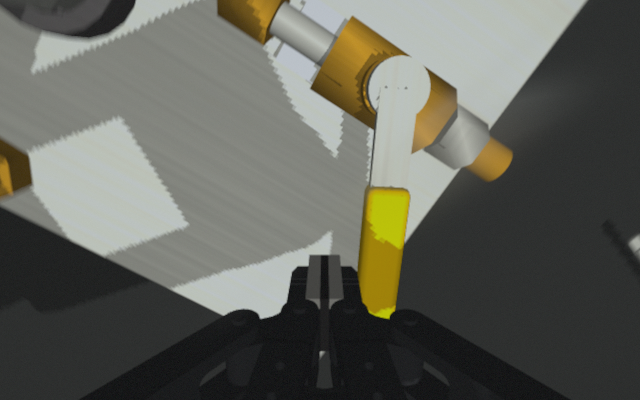

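Call:
{"method": "step_arm", "body": {
  "plan": [
    [[0.007,0.0019,0],[0,0,-5]],
    [[0.014,0.0031,0],[0,0,-10]],
    [[0.021,0.0037,0],[0,0,-15]],
    [[0.0283,0.0037,0],[0,0,-20]],
    [[0.0354,0.0031,0],[0,0,-25]]
  ]
}}

```text
time_s: 16.9
eef_pos: [0.5744, -0.2085, 0.0754]
eef_rot: [0.001, 0.968, -0.252, 0.004]
wrist_force: [-3.1, -0.6, -1.2]
opening: 0.001
```

```bash
python3 garc.py -5 -10 -15 -20 -25 -30 -32
```

```text
t 16.9 pos [ 0.5744 -0.2085  0.0754] toolyaw -29.24 posangle -136.8 c [ 0.0249 -0.0786 -0.0024] Ftool [-2.45  2.02  1.14] Mz -0.141481729939514
-5.0 [0.0069 0.0019]
-10.0 [0.014  0.0031]
-15.0 [0.0212 0.0038]
-20.0 [0.0284 0.0038]
-25.0 [0.0356 0.0032]
-30.0 [0.0427 0.0019]
-32.0 [0.0455 0.0013]
```

Call:
{"method": "step_arm", "body": {
  "plan": [
    [[0.007,0.0019,0],[0,0,-5]],
    [[0.014,0.0031,0],[0,0,-10]],
    [[0.0212,0.0038,0],[0,0,-15]],
    [[0.0284,0.0038,0],[0,0,-20]],
    [[0.0356,0.0032,0],[0,0,-25]]
  ]
}}

```text
time_s: 17.4
eef_pos: [0.6039, -0.2289, 0.0756]
eef_rot: [0.002, 0.999, -0.037, 0.004]
wrist_force: [-1.4, -0.2, -1.6]
opening: -0.001
```

```bash
python3 garc.py -1 -2 -3 -5 -7 -9
```

```text
t 17.4 pos [ 0.6039 -0.2289  0.0756] toolyaw -4.24 posangle -111.69 c [ 0.0248 -0.0789 -0.0025] Ftool [-1.38  0.32  1.57] Mz -0.09975456902363615
-1.0 [0.0014 0.0004]
-2.0 [0.0028 0.0008]
-3.0 [0.0042 0.0012]
-5.0 [0.007  0.0019]
-7.0 [0.0098 0.0024]
-9.0 [0.0127 0.0029]
```

Call:
{"method": "step_arm", "body": {
  "plan": [
    [[0.0028,0.0008,0],[0,0,-2]],
    [[0.0056,0.0015,0],[0,0,-4]],
    [[0.007,0.0019,0],[0,0,-5]],
    [[0.0084,0.0021,0],[0,0,-6]]
  ]
}}

```text
time_s: 17.8
eef_pos: [0.6124, -0.2314, 0.076]
eef_rot: [0.003, 1.0, 0.014, 0.005]
wrist_force: [-2.7, -0.4, -1.0]
opening: 0.002
```

```bash
python3 garc.py -1 -2 -3 -5
python3 - <<'E'
from look import *
shot('wrist','w11')
E
```

```text
t 17.8 pos [ 0.6124 -0.2314  0.076 ] toolyaw 1.65 posangle -105.51 c [ 0.0243 -0.0787 -0.0022] Ftool [-2.69  0.28  0.99] Mz -0.2044656583549613
-1.0 [0.0014 0.0004]
-2.0 [0.0028 0.0008]
-3.0 [0.0042 0.0012]
-5.0 [0.007  0.0018]
```

View pics/w11.png

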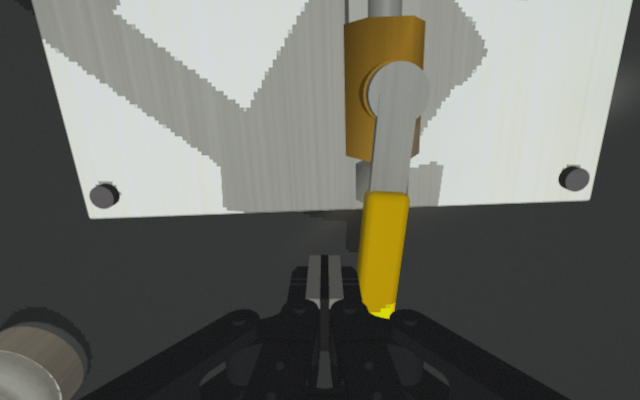

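Call:
{"method": "step_arm", "body": {
  "plan": [
    [[0.0014,0.0004,0],[0,0,-1]],
    [[0.0028,0.0008,0],[0,0,-2]]
  ]
}}

```text
time_s: 18.05
eef_pos: [0.6156, -0.2319, 0.0761]
eef_rot: [0.003, 0.999, 0.033, 0.005]
wrist_force: [-1.3, -1.0, -0.4]
opening: 0.0
```

Call:
{"method": "step_arm", "body": {
  "plan": [
    [[0.0014,0.0004,0],[0,0,0]],
    [[0.0028,0.0008,0],[0,0,0]]
  ]
}}

```text
time_s: 18.25
eef_pos: [0.6185, -0.2322, 0.0761]
eef_rot: [0.003, 0.999, 0.032, 0.005]
wrist_force: [-1.4, 0.2, -1.1]
opening: 0.002
```

```bash
python3 garc.py -1 -2 -3 -5
```

```text
t 18.25 pos [ 0.6185 -0.2322  0.0761] toolyaw 3.68 posangle -101.25 c [ 0.0211 -0.079  -0.0021] Ftool [-1.38 -0.33  1.04] Mz -0.11516382312491494
-1.0 [0.0014 0.0004]
-2.0 [0.0028 0.0007]
-3.0 [0.0042 0.001 ]
-5.0 [0.007  0.0015]
```

Still moving freely; on to the stop.

Call:
{"method": "step_arm", "body": {
  "plan": [
    [[0.0015,0.0001,0],[0,0,0]],
    [[0.003,0.0002,0],[0,0,0]]
  ]
}}

```text
time_s: 18.45
eef_pos: [0.6201, -0.2322, 0.076]
eef_rot: [0.002, 0.999, 0.032, 0.003]
wrist_force: [-12.9, -0.7, 4.8]
opening: 0.001
```

Call:
{"method": "step_arm", "body": {
  "plan": [
    [[0.0015,0,0],[0,0,0]],
    [[0.003,0,0],[0,0,0]]
  ]
}}

```text
time_s: 18.65
eef_pos: [0.6204, -0.2322, 0.0758]
eef_rot: [0.002, 0.999, 0.032, -0.0]
wrist_force: [-23.9, -0.5, 12.0]
opening: -0.001
```

Call:
{"method": "step_arm", "body": {
  "plan": [
    [[-0.01,0,0],[0,0,0]],
    [[-0.03,0,0],[0,0,0]],
    [[-0.05,0.005,-0.02],[0,0,0]],
    [[-0.05,0.01,-0.07],[0,0,0]],
    [[-0.05,0.01,-0.12],[0,0,0]]
  ]
}}

```text
time_s: 19.15
eef_pos: [0.5733, -0.2449, 0.1962]
eef_rot: [0.002, 0.999, 0.032, 0.005]
wrist_force: [2.0, -0.8, 1.7]
opening: 0.001
```

```bash
python3 to.py .54 -.05 .45 -60
```

```text
shift mm [ -18.6 -195.4 -254.9] turn [-0.  -0.6 63.6] dist 322 F [ 2.  -0.8  1.7] t 19.15 pos [ 0.5733 -0.2449  0.1962] open 0.001
```

Call:
{"method": "step_arm", "body": {
  "plan": [
    [[0,0,-0.05],[0,0,0]],
    [[0,0,-0.1],[0,0,8]],
    [[0,0,-0.15],[0,0,16]],
    [[0,0,-0.2],[0,0,24]],
    [[0,-0.02,-0.24],[0,0,32]]
  ]
}}

```text
time_s: 19.65
eef_pos: [0.5707, -0.225, 0.4393]
eef_rot: [0.002, 0.969, -0.248, 0.008]
wrist_force: [-0.1, 0.7, -0.9]
opening: -0.0
```

```bash
python3 to.py .54 -.05 .45 -80
```

```text
shift mm [-111.  -138.6  -12.5] turn [-0.4 -0.9 51.2] dist 178 F [-0.1  0.7 -0.9] t 19.65 pos [ 0.5707 -0.225   0.4393] open -0.0
```

Call:
{"method": "step_arm", "body": {
  "plan": [
    [[-0.03,-0.035,-0.012],[0,0,8]],
    [[-0.06,-0.07,-0.012],[0,0,16]],
    [[-0.09,-0.11,-0.012],[0,0,24]],
    [[-0.11,-0.138,-0.012],[0,0,32]],
    [[-0.11,-0.138,-0.012],[0,0,40]]
  ]
}}

```text
time_s: 20.15
eef_pos: [0.5387, -0.0454, 0.4479]
eef_rot: [-0.002, 0.827, -0.562, 0.007]
wrist_force: [0.8, -0.7, -0.2]
opening: 0.002
```

Call:
{"method": "step_arm", "body": {
  "plan": [
    [[0,0,0],[0,0,0]],
    [[0,0,0],[0,0,0]]
  ]
}}

```text
time_s: 20.35
eef_pos: [0.5392, -0.0499, 0.4465]
eef_rot: [-0.001, 0.829, -0.56, 0.006]
wrist_force: [0.4, -0.3, 0.3]
opening: 0.004
```

Run:
```python
from geo import *; from look import *
import pickle
c=viewer.get_calibration('wrist'); im=shot('wrist','w12'); pickle.dump(c,open('w12.pkl','wb')); shot('side','side9'); shot('scene','scene9')
v=np.load('vh.npy'); 
for h in [.85,.9,.95,1.0]: v[4]=2.387-h; print(h,proj(c,model(v)['gripout'])[0].round(1))
for g in [1.42,1.47,1.52,1.571]: v[5]=g; print(g,proj(c,model(v)['gastip'])[0].round(1))
m=model(v)
for k in ['screwtop','gaspiv','knobtop','keeper']: print(k,proj(c,m[k])[0].round(1))
import cv2
a=cv2.imread('pics/side9.png')[135:270,255:415]; cv2.imwrite('pics/si9_c.png',cv2.resize(a,None,fx=4.4,fy=4.4,interpolation=cv2.INTER_CUBIC))
```

```text
0.85 [129.6  31.3]
0.9 [131.6  22. ]
0.95 [134.1  12.8]
1.0 [137.1   3.6]
1.42 [484.2 149.6]
1.47 [486.5 146. ]
1.52 [488.6 142.3]
1.571 [490.6 138.4]
screwtop [300.2  98.5]
gaspiv [414.9 111.3]
knobtop [270.7 194.6]
keeper [285.2 151.8]
```

View pics/w12.png

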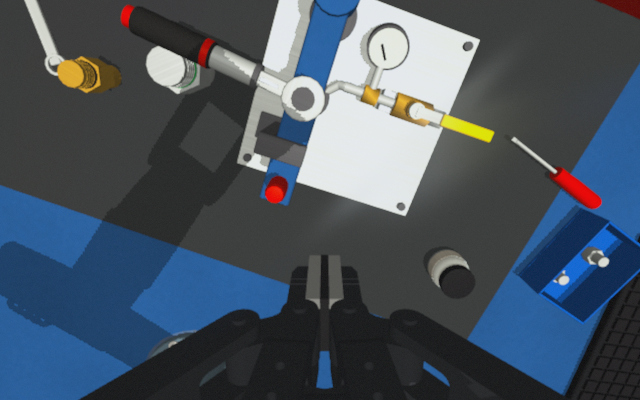

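View pics/si9_c.png

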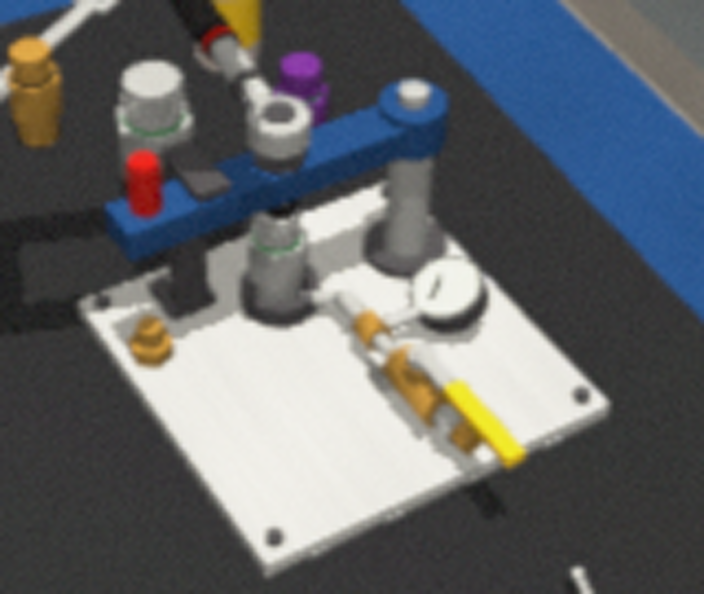

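```bash
python3 -c "
from look import *
print(ticket.hand_in(), telemetry.get_obs()['time_s'])"
```

```text
the job is handed in; nothing more can be done
the job is handed in; nothing more can be done
```

The jig is clamped and the test gas is open, and I handed the job in at about 20.5 s of the 72 s allowed. No verdict was reported.

- **Bridge:** I pushed it by its red knob into the keeper, where it stopped with about 8 N at the place I had calculated for home. The last wrist and side pictures show the bar in the keeper.
- **Torque handle:** I pushed it clockwise along its arc. The torque rose to about 1.35 N m (the click is meant to come at 1.25). It then fell to about 0.6 N m while the handle swung on about 0.11 rad, so I stopped before the 0.14 rad hard stop and let go. The handle then stood about 0.93 rad from its start. Taking the starting screw angle as about 0.15 rad, estimated from the torque, the screw is at about 1.08 rad. I could not read the screw or clutch angle directly.
- **Gas:** After that I turned the yellow lever to its stop, which I felt as the force rose to 24 N. The last picture shows it in line with its pipe, with the tip at pixel (491, 136); the calculated spot for fully open is (490.6, 138.4).
- **Valve and bench:** The valve in the jig's nest is upright, and nothing else on the bench looks moved in the last wrist and side pictures. The gripper was clear, at about 0.45 m height.
- **Disagreement:** The handle grip's outer end and the valve's top fitted my model only to about 5 or 6 pixels in one wrist view. Each contact still came within a few millimetres of the place I had calculated.

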